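Move the hanging fish carving to the next rail and click it into the roller catch

ROBOT

A 6-joint arm with a two-finger parallel gripper is mounted at the origin on the work surface. World frame = base frame: x ahead of the robot, y to its left, z up, the work surface at z = 0. Lengths are in m, angles in rad, forces in N, time in s.
With the tool pointing down it reaches from about 0.225 to 0.875 m from the base axis. Payload 3.4 kg.
Tool frame: the origin (TCP) lies at the very end of the fingers, on their centre line; the grasp point (between the pads) lies behind it (manip.grasp_offset is the z of the grasp point in the tool frame, in m); z points along the fingers, y is the line along which they close (so a half turn about z gives the same grasp; the last joint's range is limited). The gripper opens to 85 mm and grips with 20 to 120 N. Pads are 22 mm wide; open, the fingers measure 114 mm over their backs; the gripper's body (76 mm by 85 mm) begins 54 mm behind the grasp point. The pads swing forward as they close: fully open they stand 13 mm farther back than shut.
Start: joints at [-1.376, 0.276, 1.505, -0, 1.361, -0.121], TCP at [0.179, -0.547, 0.231] pointing down, gripper open.
Joint ranges: [-2.89, 2.89], [-0.75, 2.08], [0.22, 2.7], [-1.18, 4.32], [0.11, 2.71], [-2.7, 2.7]. Speed limits (rad/s): [2.57, 2.57, 3.14, 3.14, 3.14, 3.14].

INTERFACE

Orientations are given as a unit quaternion [w, x, y, z].
In Python, from rig import manip gives the robot as it stands.
- The arm moves only by the shell command python3 -m pendant 'ROWS' [FORCE]. ROWS is JSON, a list of rows, each an object of numbers: "dx", "dy", "dz": the shift along the tool's x, y, z in m; "rx", "ry", "rz": the turn, a rotation vector about the tool's x, y, z in degrees; "hand": the finger opening in m, from 0 to 0.0854. In form: [{"dx": .., "dy": .., "dz": .., "rx": .., "ry": .., "rz": .., "hand": ..}, ...]. A call has 1 to 12 rows; each row shifts and turns the commanded pose from where the row before left it, along the tool's axes as they then stand; what a row does not reach is not made up. A row lasts 1/12 s, in which the tool goes at most 41.7 mm and 7.16 degrees, less where a joint would pass 70% of its speed; a pose out of reach is approached as far as the arm can. A call is refused whole if a number of a shift passes 0.0417 or a number of a turn 7.16, either way. A call with a gripper value outside its range is refused whole. The fingers move at their own pace and stop on an object; FORCE is the grip in N (left out, the last holds). Time passes only in rows, so rows that do not move let the fingers close. It gives the time, the measured TCP pose, the force, the opening and the grip force at its end, in the units of the state.
- manip.get_state(): the state, without advancing time (a new reading comes with each control period).
- manip.get_image(name): name is "scene" or "top" or "wrist"; returns a dict with "frame" (400x640x3 uint8, red, green, blue), "fx", "fy", "cx", "cy" (pixels), "position" and "attitude" of the camera in the world; the wrist camera has in their place "mount" (4x4, takes a point from camera to tool coordinates, whose origin is the TCP and whose axes are the flange's). Camera axes: x right, y up, looking along -z (the intrinsics and any distortion apply to the point x, -y, -z); pixel columns grow to the right and rows downward; lengths in m; the calibration is good to about 2 mm. A picture is of the moment at which its call begins: read the wrist's pose just before it. There is no depth.
- manip.sign_off(): hands the job in; it is judged then, once.
The state is a dict: "clock": time; "qpos": joint angles; "qd": joint speeds; "effort": joint torques, N m; "position": TCP position; "ee_rot": TCP orientation; "contact_force": force on the tool from outside, world axes, zero at the start; "moment": the same for the moment, N m; "width": finger opening in m; "gripper_force": force on a finger pad.
Only numpy, scipy, OpenCV 4.12 (cv2) and the standard library are available. Lean on these libraries where they do the work, as an engineer would, in place of code of your own. Each camera call takes 0.05 s, during which the arm holds its last target. There are 200 camera calls.

TASK

Take the hanging carrier with the limewood fish off the first rail by lifting it over the red end stop, hang it on the second rail just past that rail's own end stop, then slide it along the rail into the blue roller catch until it clicks in and stays there by itself, pressed against the rubber buffer. Feel your way gently: never push on the rails or the catch with more than about 15 N, do not ram the buffer, and leave everything else on the bench as it is.

Things in the scene. Friction and masses are not known exactly. Their poses are not given: they have to be found in the camera images.
- rail_a: First rail: fixed green-painted steel bar on edge, 8 mm thick (x), 20 mm high, top face 200 mm above the bench. Origin on the bench below its free end; the bar runs 210 mm along +y, post and wooden foot at y = 200 mm; z up. A red end stop, 8 mm thick like the bar, stands 14 mm above the top face from y = 0 to 8 mm. The second rail lies on along -y.
- rail_b: Second rail: like bar (8 mm thick in x, 20 mm high, top 200 mm above the bench). Origin on the bench below its free end, across a 50 to 75 mm gap from the first rail's; yaw and sideways place differ a little. It runs 270 mm along -y, post at y = -260 mm. Red end stop 8 mm thick, 10 mm high, from y = 0 to -8 mm. It carries the blue roller catch (see catch_zone).
- catch_zone (a point): On rail_b's top face at y = -125 mm: middle of where the catch may be. It is clamped anew each time, unmeasured: its roller line is up to 40 mm to either side of this point along the rail, to be felt or seen. Two upright 10 mm brass rollers with a 20 mm gap between them, 14 to 24 mm above the bar, sprung sideways. Blue frame: 36 mm each side of the bar; catch up to 27 mm above the bar's top.
- rail_b_top (a point): On rail_b's top face, at its free end. What a push along the rail feels: from 13 mm before the roller line the boss meets 5 to 8 N, falling to nothing at the line; past it the rollers draw it on by themselves (the click), by some 3 N. 5 mm past the line it touches the rubber buffer (1 N/mm), comes to rest by itself about 11 mm past it, and bottoms rigidly 13 mm past it.
- carrier: Loose hanging carrier, about 0.22 kg. Origin: middle of the underside of its boss, where it sits on the bar's top; z up, y along the bar, x as the rail's. Boss: dark upright cylinder, diameter 30 mm, z = 0 to 26 mm. Short steel cheek on the -x side down to z = -14 mm, long strap on the +x side to z = -74 mm, both 18 mm long in y; between them a 14 mm slot for the bar (3 mm play each side).
- grip (a point): Middle of the carrier's square wooden grip, 50 mm above the carrier's origin; grip 16 x 16 mm, z = 26 to 68 mm with brass cap to 71 mm; take it from above.
- fish (a point): Middle of the limewood fish hanging under the carrier, 112 mm below the carrier's origin: 38 mm wide in y, its lowest point 148 mm below the origin. At 70 to 74 mm below the origin the strap turns in under the bar: the carrier can be raised 45 mm before that meets the bar; raised 30 mm or more it clears both end stops.
- dish: Bystander: shallow brown ceramic dish, 110 mm across, 28 mm high, on the bench. Origin under its centre.
- jar: Bystander: squat olive-green glass jar, 64 mm across, 65 mm high. Origin under its centre.
- punch: Bystander: steel centre punch lying on the bench, 107 mm long, 10 mm thick, along its x. Origin under its shaft's middle.
- drill: Bystander: wooden hand drill with brass cap lying on the bench along its x, about 245 mm long, 76 mm high at its crank. Origin under its middle.
Mind the look-alikes: they are no part of the job. What is shaped like the carrier but green is not meant.

How it is judged:
On the way, in this order (a step that is already met when the one before it is completed fails the run):
1. the carrier sits on the second rail, past its end stop and not yet in the catch (y of carrier in the frame of rail_b below -0.015 m and z of carrier in the frame of rail_b between 0.196 and 0.204 m and x of carrier in the frame of rail_b between -0.006 and 0.006 m and contact force between carrier and buffer_c0 below 0.5 N), for 0.1 s.
2. the carrier is pushed into the catch, onto the buffer (contact force between carrier and buffer_c0 above 2 N), for 0.1 s.
At the end, for the whole second after the job is handed in: The carrier hangs upright (within 0.15 rad) and at rest on the second rail, its boss seated on the bar (height within 4 mm, sideways within 6 mm), held in the catch by the rollers alone which press it on the buffer with more than 2 N; the robot has let go (contact force between carrier and buffer_c0 above 2 N and y of carrier in the frame of rail_b between -0.185 and -0.085 m and z of carrier in the frame of rail_b between 0.196 and 0.204 m and x of carrier in the frame of rail_b between -0.006 and 0.006 m and angle between carrier's own z axis and vertical below 0.15 rad and linear speed of carrier below 0.03 m/s); the robot touches nothing.
It fails at once if the buffer is rammed: pressed with more than 18 N (contact force between carrier and buffer_c0 above 18 N).
It fails at once if the carrier is pressed on the second rail and its catch with more than 35 N in all (rollers' own grip included) (contact force between carrier and rail_b above 35 N).
It fails at once if the carrier is pulled or pressed on the first rail or its end stop with more than 25 N (contact force between carrier and rail_a above 25 N).
It fails at once if the dish, jar, punch or drill is moved by more than 20 mm (distance of any of dish, jar, punch, drill from where it was at the start of the episode above 0.02 m).
It also fails if it takes over 64 s, if anything falls off the work surface, if the arm or the gripper's body presses on something with over 40 N, if the wrist force passes 120 N, or if a joint passes its speed limit or range.

## Working session

There is one attempt and no reset: what is moved stays moved. The work goes in short steps, Python scripts to look and compute and a shell command to move; the robot and the scene stay as the last step left them, time stands still between calls to the robot, and variables do not carry over. Pictures are saved under pics/ and viewed, at most 10 in all, crops included, and the job is handed in when it is done.

```bash
mkdir -p pics
cat > h.py <<'E'
import numpy as np, cv2
from scipy.spatial.transform import Rotation as R
from rig import manip
def R_(q): return R.from_quat([q[1],q[2],q[3],q[0]]).as_matrix()
def grab(n):
    s=manip.get_state(); im=manip.get_image(n)
    if n=='wrist':
        T=np.eye(4);T[:3,:3]=R_(s['ee_rot']);T[:3,3]=s['position'];T=T@np.array(im['mount']);im['P']=T[:3,3];im['A']=T[:3,:3]
    else:
        im['P']=np.array(im['position']);a=np.array(im['attitude']);im['A']=R_(a) if a.size==4 else a.reshape(3,3)
    return im
def save(im,f): cv2.imwrite('pics/'+f,im['frame'][:,:,::-1])
def ray(im,u,v):
    d=im['A']@np.array([(u-im['cx'])/im['fx'],-(v-im['cy'])/im['fy'],-1.]);return im['P'],d/np.linalg.norm(d)
def onz(im,u,v,z):
    p,d=ray(im,u,v);return p+d*(z-p[2])/d[2]
def proj(im,p):
    c=im['A'].T@(np.array(p)-im['P']);return im['cx']-im['fx']*c[0]/c[2],im['cy']+im['fy']*c[1]/c[2]
def tri(a,ua,b,ub):
    p,d=ray(a,*ua);q,e=ray(b,*ub);s=np.linalg.lstsq(np.c_[d,-e],q-p,rcond=None)[0]
    x,y=p+s[0]*d,q+s[1]*e;return (x+y)/2,np.linalg.norm(x-y)
E
python3 - <<'E'
from h import *
for n in('scene','top'):
    im=grab(n);save(im,n+'0.png');print(n,{k:v for k,v in im.items() if k!='frame'})
print(manip.get_state(),manip.grasp_offset)
E
```

```text
scene {'fx': 500.55272207660806, 'fy': 500.55272207660806, 'cx': 315.9622395871813, 'cy': 192.11167664702134, 'position': array([ 1.33436743, -0.39524693,  1.08109059]), 'attitude': array([0.8180326 , 0.34623484, 0.18993031, 0.41817529]), 'P': array([ 1.33436743, -0.39524693,  1.08109059]), 'A': array([[ 0.57811181, -0.55264105,  0.60031209],
       [ 0.81568302,  0.41050172, -0.40761445],
       [-0.02116467,  0.72531111,  0.68809582]])}
top {'fx': 434.39823546956086, 'fy': 434.39823546956086, 'cx': 326.31152175702584, 'cy': 199.45679128086144, 'position': array([0.42642509, 0.15231257, 1.36595087]), 'attitude': array([-0.70059897, -0.02833183,  0.02402381,  0.71258771]), 'P': array([0.42642509, 0.15231257, 1.36595087]), 'A': array([[-0.01671678,  0.99711516, -0.07403995],
       [-0.99983771, -0.01716788, -0.00546035],
       [-0.00671571,  0.07393665,  0.99724033]])}
{'clock': 0.1, 'qpos': array([-1.37598728e+00,  2.76506370e-01,  1.50599903e+00,  7.14522451e-07,
        1.36072488e+00, -1.21000608e-01]), 'qd': array([ 0.0024538 , -0.00158537, -0.00036511, -0.00023809, -0.00012444,
       -0.00072548]), 'effort': array([ 1.46374714e-03, -4.17699444e+01, -2.46405798e+01, -1.02977458e-04,
        5.79172527e-03,  7.73739771e-06]), 'position': array([ 0.17848868, -0.54609303,  0.23054369]), 'ee_rot': array([-8.18267874e-04,  9.87558596e-01,  1.57249321e-01, -2.98616704e-05]), 'contact_force': array([-0.19748111,  0.2905018 ,  0.23068788]), 'moment': array([ 0.04234127, -0.06294211,  0.043568  ]), 'gripper_force': 0.0, 'width': 0.08522932177084634} -0.0187
```

View pics/scene0.png

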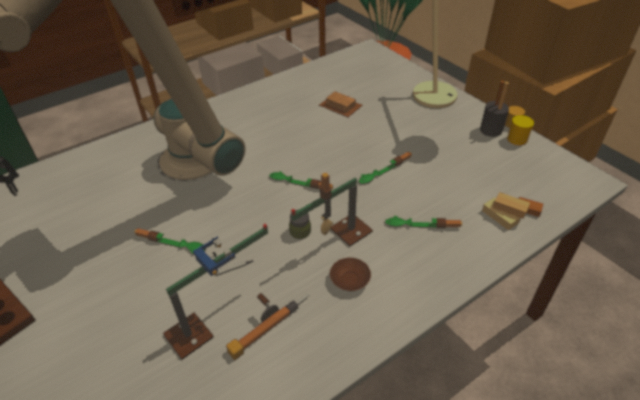

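View pics/top0.png

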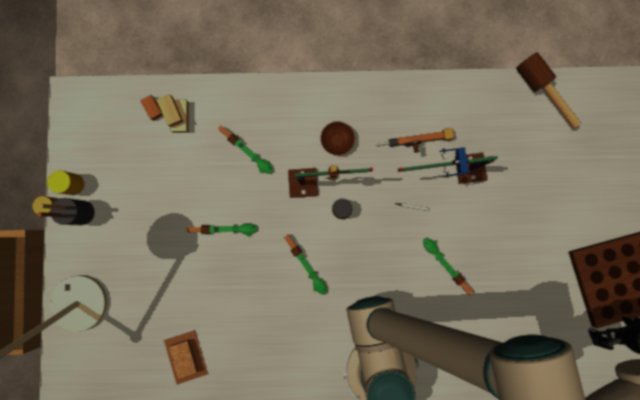

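Candidates: the brown/dark carrier hanging on rail_a, scene (325,185) / top (333,172). The look-alikes are green pieces lying on the bench, scene (300,182), (385,168), (425,223), (170,240) / top (247,150), (222,230), (306,265), (447,265). I choose the hanging one on the rail with the red stop at scene (293,212). Next is a close crop to check it.

Run:
```python
from h import *
a=grab('scene');b=grab('top')
ca=cv2.resize(a['frame'][160:360,150:390],None,fx=3.3,fy=3,interpolation=cv2.INTER_CUBIC)[:,:790]
cv2.imwrite('pics/cs.png',ca[:,:,::-1])
cb=cv2.resize(b['frame'][130:220,280:510],None,fx=3.4,fy=3.4,interpolation=cv2.INTER_CUBIC)
cv2.imwrite('pics/ct.png',cb[:,:,::-1])
for n,im in(('s',a),('t',b)):
    h=cv2.cvtColor(im['frame'],cv2.COLOR_RGB2HSV);r=im['frame'].astype(int)
    m=((r[:,:,0]>1.9*r[:,:,1])&(r[:,:,0]>90)&(r[:,:,0]>1.9*r[:,:,2])).astype(np.uint8)
    _,_,st,c=cv2.connectedComponentsWithStats(m)
    print(n,[(s[4],x.round(1).tolist()) for s,x in zip(st[1:],c[1:]) if s[4]<60 and 150<x[1]<260 or n=='t'][:25])
```

```text
s [(np.int32(5), [292.6, 210.8]), (np.int32(4), [264.5, 225.5])]
t [(np.int32(3), [150.3, 98.3]), (np.int32(2), [152.5, 100.5]), (np.int32(1), [150.0, 103.0]), (np.int32(2), [154.5, 103.5]), (np.int32(1), [146.0, 104.0]), (np.int32(5), [147.6, 107.8]), (np.int32(3), [151.0, 106.0]), (np.int32(1), [155.0, 106.0]), (np.int32(1), [149.0, 111.0]), (np.int32(1), [151.0, 110.0]), (np.int32(1), [153.0, 110.0]), (np.int32(4), [158.0, 111.5]), (np.int32(2), [154.5, 112.0]), (np.int32(3), [156.0, 114.7]), (np.int32(1), [152.0, 117.0]), (np.int32(3), [229.3, 135.3]), (np.int32(1), [421.0, 137.0]), (np.int32(3), [422.7, 138.0]), (np.int32(1), [429.0, 136.0]), (np.int32(1), [425.0, 139.0]), (np.int32(1), [431.0, 138.0]), (np.int32(5), [370.6, 168.8]), (np.int32(7), [400.6, 168.9]), (np.int32(1), [200.0, 229.0]), (np.int32(3), [461.7, 283.3])]
```

View pics/cs.png

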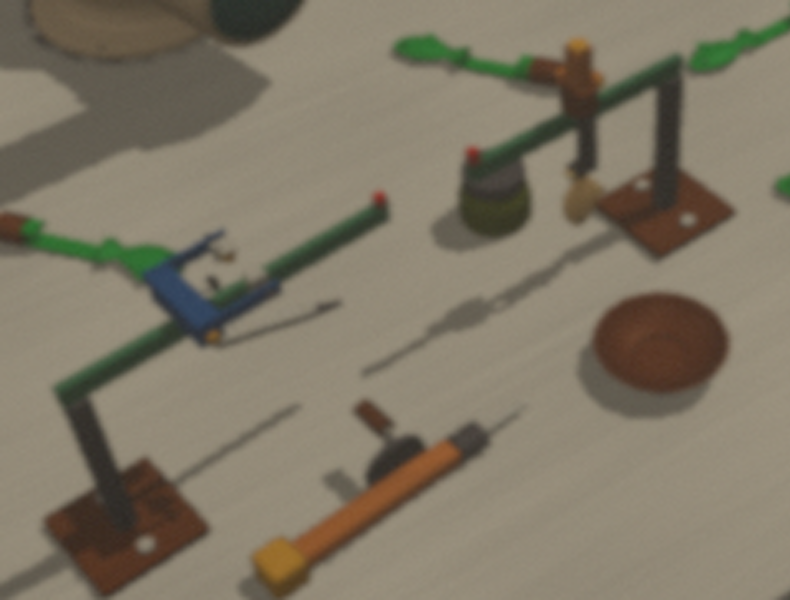

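View pics/ct.png

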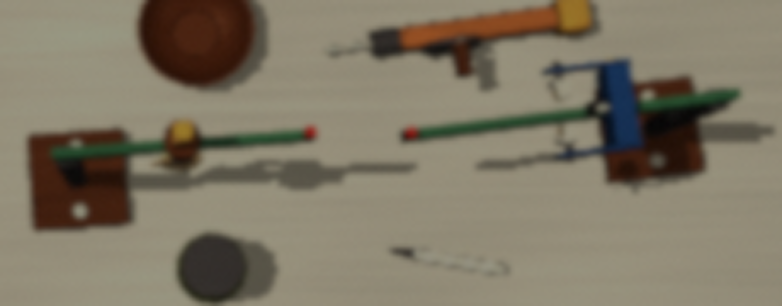

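The crops confirm it: a red-brown boss with a wooden grip and brass cap at scene (325,175) and the pale fish under it at (326,226). The catch is the blue frame at top (463,160), with its arms opening toward the free end.

Run:
```python
from h import *
a=grab('scene');b=grab('top')
T=lambda u,v:(280+u/3.4,130+v/3.4); S=lambda u,v:(150+u/3.3,160+v/3)
for n,t,s in(('stopA',(370.6,168.8),(292.9,211)),('stopB',(400.8,168.9),(264.7,226)),('endA',T(55,153),S(680,60)),('endB',T(738,94),S(62,390)),('cap',T(182,131),S(578,45))):
    p,e=tri(b,t,a,s);print(n,p.round(4),round(e,4))
for n,t,z in(('stopA',(370.6,168.8),.212),('stopB',(400.8,168.9),.208),('endA',T(55,153),.2),('endB',T(738,94),.2),('cap',T(182,131),.271),('bluefar',T(640,120),.22),('bluenear',T(600,120),.22),('armL',T(548,70),.215),('armR',T(560,155),.215),('rol1',T(556,83),.22),('rol2',T(558,140),.22)):
    print(n,onz(b,*t,z).round(4))
```

```text
stopA [0.593  0.0383 0.2072] 0.0001
stopB [ 0.592  -0.0425  0.2045] 0.0015
endA [0.583  0.2415 0.1919] 0.0043
endB [ 0.6203 -0.3037  0.1954] 0.0061
cap [0.5873 0.1395 0.2669] 0.002
stopA [0.5923 0.0388 0.212 ]
stopB [ 0.5912 -0.0426  0.208 ]
endA [0.5807 0.2391 0.2   ]
endB [ 0.6184 -0.3048  0.2   ]
cap [0.5862 0.1387 0.271 ]
bluefar [ 0.596  -0.2197  0.22  ]
bluenear [ 0.5965 -0.1885  0.22  ]
armL [ 0.6376 -0.1507  0.215 ]
armR [ 0.5702 -0.1577  0.215 ]
rol1 [ 0.6263 -0.1553  0.22  ]
rol2 [ 0.5814 -0.1552  0.22  ]
```

```bash
python3 -m pendant '[{"dz":-0.04,"rz":5},{"dz":-0.04,"rz":5},{"dz":-0.04,"rz":5},{"dz":-0.04},{"dx":0.0222,"dy":-0.0318},{"dx":0.0222,"dy":-0.0318},{"dx":0.0222,"dy":-0.0318},{"dx":0.0222,"dy":-0.0318},{"dx":0.0222,"dy":-0.0318},{"dx":0.0222,"dy":-0.0318},{"dx":0.0222,"dy":-0.0318},{"dx":0.0222,"dy":-0.0318}]' && python3 -m pendant '[{"dx":0.0222,"dy":-0.0318},{"dx":0.0222,"dy":-0.0318},{"dx":0.0222,"dy":-0.0318},{"dx":0.0222,"dy":-0.0318},{"dx":0.0222,"dy":-0.0318},{"dx":0.0222,"dy":-0.0318},{"dx":0.0222,"dy":-0.0318},{"dx":0.0222,"dy":-0.0318},{"dx":0.0222,"dy":-0.0318},{"dx":0.0222,"dy":-0.0318},{},{}]'
python3 - <<'E'
from h import *
w=grab('wrist');save(w,'w1.png');print(w['P'],w['A'].round(3),w['fx'],w['fy'],w['cx'],w['cy'])
for p in([.5925,.035,.2],[.591,-.0386,.2],[.5868,.139,.271]):print(proj(w,p))
E
```

```text
[ 0.2587273  -0.52152017  0.37325872] [[ 0.309  0.899  0.309]
 [-0.951  0.293  0.1  ]
 [-0.001 -0.324  0.946]] 297.1344171421657 297.1344171421657 314.89700548103696 195.6691441039986
(np.float64(-23134.157269805375), np.float64(-28408.46359608669))
(np.float64(-7707.686763131628), np.float64(-10984.455023284561))
(np.float64(2537.9662794711276), np.float64(2398.4955043682394))invalid input
```

View pics/w1.png

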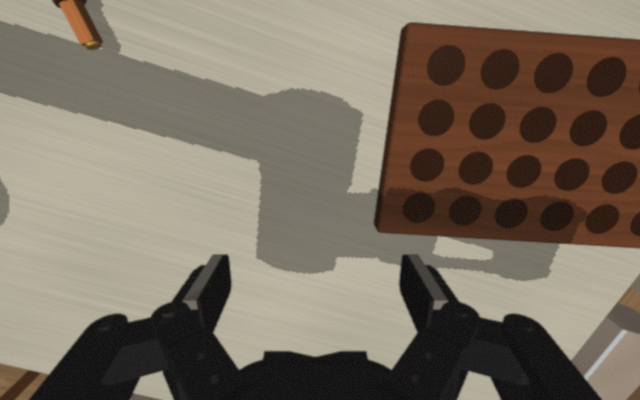

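The wrist view shows only the bench and the perforated block; the arm hasn't moved because the call was refused. Rows probably need every key.

```bash
python3 -m pendant '[{"dx":0,"dy":0,"dz":-0.04,"rx":0,"ry":0,"rz":5,"hand":0.085},{"dx":0,"dy":0,"dz":-0.04,"rx":0,"ry":0,"rz":5,"hand":0.085},{"dx":0,"dy":0,"dz":-0.04,"rx":0,"ry":0,"rz":5,"hand":0.085},{"dx":0,"dy":0,"dz":-0.04,"rx":0,"ry":0,"rz":0,"hand":0.085}]'
```

```text
clock: 0.68
position: [0.1785, -0.5461, 0.3931]
ee_rot: [-0.0, 1.0, 0.026, -0.0]
contact_force: [-0.4, -1.0, 1.0]
width: 0.0847
gripper_force: 0.0
```

```bash
python3 -m pendant '[{"dx":0.0222,"dy":-0.0318,"dz":0,"rx":0,"ry":0,"rz":0,"hand":0.085},{"dx":0.0222,"dy":-0.0318,"dz":0,"rx":0,"ry":0,"rz":0,"hand":0.085},{"dx":0.0222,"dy":-0.0318,"dz":0,"rx":0,"ry":0,"rz":0,"hand":0.085},{"dx":0.0222,"dy":-0.0318,"dz":0,"rx":0,"ry":0,"rz":0,"hand":0.085},{"dx":0.0222,"dy":-0.0318,"dz":0,"rx":0,"ry":0,"rz":0,"hand":0.085},{"dx":0.0222,"dy":-0.0318,"dz":0,"rx":0,"ry":0,"rz":0,"hand":0.085},{"dx":0.0222,"dy":-0.0318,"dz":0,"rx":0,"ry":0,"rz":0,"hand":0.085},{"dx":0.0222,"dy":-0.0318,"dz":0,"rx":0,"ry":0,"rz":0,"hand":0.085},{"dx":0.0222,"dy":-0.0318,"dz":0,"rx":0,"ry":0,"rz":0,"hand":0.085},{"dx":0.0222,"dy":-0.0318,"dz":0,"rx":0,"ry":0,"rz":0,"hand":0.085}]' && python3 -m pendant '[{"dx":0.0222,"dy":-0.0318,"dz":0,"rx":0,"ry":0,"rz":0,"hand":0.085},{"dx":0.0222,"dy":-0.0318,"dz":0,"rx":0,"ry":0,"rz":0,"hand":0.085},{"dx":0.0222,"dy":-0.0318,"dz":0,"rx":0,"ry":0,"rz":0,"hand":0.085},{"dx":0.0222,"dy":-0.0318,"dz":0,"rx":0,"ry":0,"rz":0,"hand":0.085},{"dx":0.0222,"dy":-0.0318,"dz":0,"rx":0,"ry":0,"rz":0,"hand":0.085},{"dx":0.0222,"dy":-0.0318,"dz":0,"rx":0,"ry":0,"rz":0,"hand":0.085},{"dx":0.0222,"dy":-0.0318,"dz":0,"rx":0,"ry":0,"rz":0,"hand":0.085},{"dx":0.0222,"dy":-0.0318,"dz":0,"rx":0,"ry":0,"rz":0,"hand":0.085},{"dx":0,"dy":0,"dz":0,"rx":0,"ry":0,"rz":0,"hand":0.085},{"dx":0,"dy":0,"dz":0,"rx":0,"ry":0,"rz":0,"hand":0.085}]'
python3 - <<'E'
from h import *
w=grab('wrist');save(w,'w2.png');np.save('w2.npy',w,allow_pickle=True);print(w['P'])
for p in([.5925,.035,.2],[.591,-.0386,.2],[.5868,.139,.271]):print(proj(w,p))
E
```

```text
clock: 1.52
position: [0.3835, -0.2152, 0.3915]
ee_rot: [0.0, 1.0, 0.027, 0.0]
contact_force: [0.0, -0.6, 0.4]
width: 0.085
gripper_force: 0.0
clock: 2.35
position: [0.5472, 0.0482, 0.3904]
ee_rot: [0.0, 1.0, 0.029, -0.001]
contact_force: [-0.6, -0.4, 0.7]
width: 0.0849
gripper_force: 0.0
[0.63162164 0.05204909 0.53254586]
(np.float64(328.3119615193524), np.float64(131.64829122248403))
(np.float64(394.46973747953194), np.float64(136.821609678249))
(np.float64(212.86329867739497), np.float64(141.3601238810547))
```

View pics/w2.png

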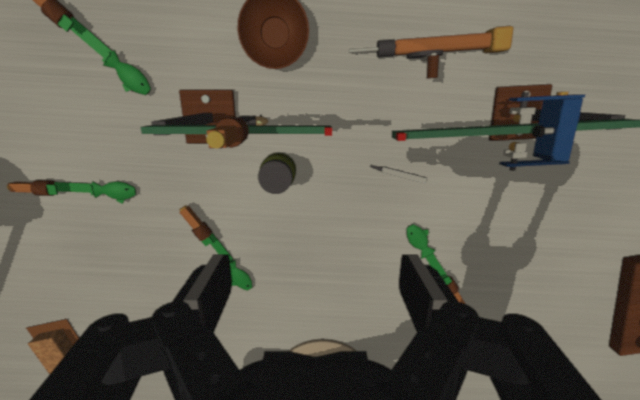

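The wrist view shows all of it: cap (215,139), stop A (328,131), stop B (401,136), rail A end (143,130), and the catch with arm tips at (508,100)/(505,165), crossbar at (560,130), rollers about (520,115)/(518,150).

Run:
```python
from h import *
w=np.load('w2.npy',allow_pickle=True).item();f=w['frame'].astype(int)
r,g,b=f[:,:,0],f[:,:,1],f[:,:,2]
def comp(m,box,z,n):
    k=np.zeros(m.shape,bool);x0,y0,x1,y1=box;k[y0:y1,x0:x1]=m[y0:y1,x0:x1]
    v,u=np.nonzero(k);print(n,len(u),u.mean().round(1),v.mean().round(1),onz(w,u.mean(),v.mean(),z).round(4));return u,v
red=(r>1.9*g)&(r>1.9*b)&(r>90)
comp(red,(315,120,345,142),.214,'stopA');comp(red,(385,125,412,145),.21,'stopB')
comp((r>130)&(g>90)&(b<80),(200,120,232,152),.271,'cap')
gr=(g>r*1.15)&(g>b*1.1)&(g>35)
for box,n in((145,115,200,140),'A1'),((255,115,318,140),'A2'),((412,120,530,145),'B1'),((585,110,640,135),'B2'):
    u,v=comp(gr,box,.2,n); P=np.array([onz(w,a,c,.2) for a,c in zip(u,v)]);k=np.polyfit(P[:,1],P[:,0],1);print(k.round(4), 'yaw',np.degrees(np.arctan(-k[0])).round(2),P[:,1].min().round(4),P[:,1].max().round(4))
c=cv2.resize(w['frame'][85:175,470:600],None,fx=6,fy=6,interpolation=cv2.INTER_CUBIC);cv2.imwrite('pics/catch.png',c[:,:,::-1])
```

```text
stopA 49 328.0 131.0 [0.5948 0.0361 0.214 ]
stopB 59 401.3 136.4 [ 0.593  -0.0432  0.21  ]
cap 219 214.4 139.4 [0.5885 0.1376 0.271 ]
A1 476 172.5 129.2 [0.5855 0.2061 0.2   ]
[-0.067   0.5993] yaw 3.83 0.1768 0.2369
A2 481 287.0 129.3 [0.5924 0.0806 0.2   ]
[-0.0454  0.5961] yaw 2.6 0.0474 0.1157
B1 1022 471.3 131.2 [ 0.6019 -0.1223  0.2   ]
[-0.1033  0.5893] yaw 5.9 -0.1859 -0.057
B2 480 611.0 123.9 [ 0.6182 -0.2729  0.2   ]
[-0.0833  0.5955] yaw 4.76 -0.3044 -0.2434
```

View pics/catch.png

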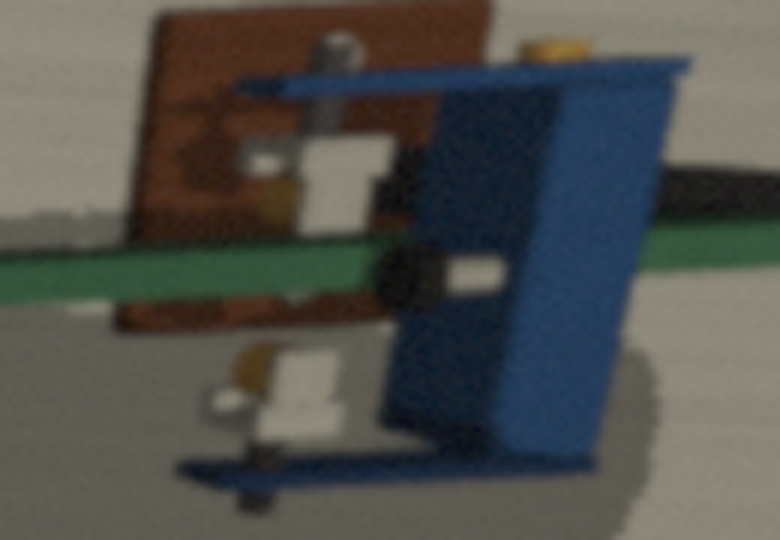

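```bash
python3 -m pendant '[{"dx":0.0151,"dy":-0.0291,"dz":0,"rx":0,"ry":0,"rz":0,"hand":0.06},{"dx":0.0151,"dy":-0.0291,"dz":0,"rx":0,"ry":0,"rz":0,"hand":0.06},{"dx":0.0151,"dy":-0.0291,"dz":0,"rx":0,"ry":0,"rz":0,"hand":0.06},{"dx":0,"dy":0,"dz":0.035,"rx":0,"ry":0,"rz":0,"hand":0.06},{"dx":0,"dy":0,"dz":0.035,"rx":0,"ry":0,"rz":0,"hand":0.06},{"dx":0,"dy":0,"dz":0,"rx":0,"ry":0,"rz":0,"hand":0.06},{"dx":0,"dy":0,"dz":0,"rx":0,"ry":0,"rz":0,"hand":0.06}]'
python3 - <<'E'
from h import *
w=np.load('w2.npy',allow_pickle=True).item()
for u,v in((517,116.7),(512,145.8)):print(onz(w,u,v,.222))
w=grab('wrist');f=w['frame'].astype(int);r,g,b=f[:,:,0],f[:,:,1],f[:,:,2]
m=((r>130)&(g>90)&(b<80)).astype(np.uint8);_,_,st,c=cv2.connectedComponentsWithStats(m)
print('exp',proj(w,[.5875,.138,.271]))
for s,x in zip(st[1:],c[1:]):
    if s[4]>80:print(s,x,onz(w,*x,.271))
E
```

```text
clock: 2.98
position: [0.5857, 0.1345, 0.32]
ee_rot: [0.001, 1.0, 0.026, -0.002]
contact_force: [0.7, 0.1, 1.6]
width: 0.0598
gripper_force: 0.0
[ 0.6207267  -0.15360986  0.222     ]
[ 0.59137815 -0.15657601  0.222     ]
exp (np.float64(308.7144452515557), np.float64(217.97158935409615))
[ 39   0  33  31 224] [54.76339286 13.88839286] [0.70450459 0.28554781 0.271     ]
[580  50  24  25 500] [591.004  62.04 ] [ 0.69556069 -0.02346932  0.271     ]
[469  66  33  11 258] [482.48837209  71.36434109] [0.68728868 0.03912306 0.271     ]
[299 207  14  18  82] [302.62195122 214.09756098] [0.59021117 0.14235807 0.271     ]
```

Run:
```python
from h import *
s=manip.get_state();print(s['position'],s['qd'].round(3))
w=grab('wrist');f=w['frame'].astype(int);r,g,b=f[:,:,0],f[:,:,1],f[:,:,2]
m=((r>100)&(g>65)&(b<0.62*r)&(b<0.8*g)).astype(np.uint8)[170:260,260:350];_,_,st,c=cv2.connectedComponentsWithStats(m)
for q,x in zip(st[1:],c[1:]):
    if q[4]>50:
        cen=(q[0]+q[2]/2+260,q[1]+q[3]/2+170);print(q,x+[260,170],onz(w,*(x+[260,170]),.271),onz(w,*cen,.271))
c=cv2.resize(w['frame'][150:290,230:400],None,fx=4,fy=4);cv2.imwrite('pics/cap.png',c[:,:,::-1])
```

```text
[0.58744991 0.1348372  0.32265187] [ 0.002 -0.021 -0.068  0.003 -0.005  0.002]
[ 39  36  22  22 353] [308.69688385 216.89518414] [0.58919748 0.13839325 0.271     ] [0.58916409 0.13746914 0.271     ]
```

View pics/cap.png

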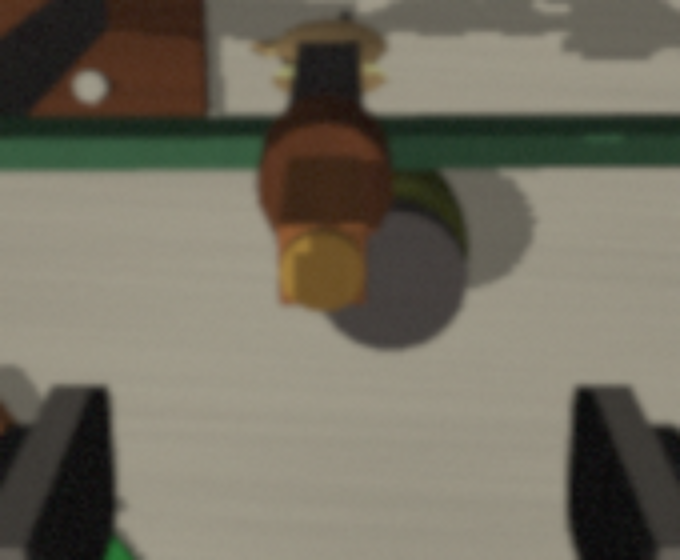

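The crop shows the brass cap at image (310,217), centred between the fingers. I'll move 3 mm along y and 1 mm in x, then descend and grip.

```bash
python3 -m pendant '[{"dx":0.001,"dy":-0.003,"dz":0.0,"rx":0,"ry":0,"rz":0,"hand":0.06},{"dx":0,"dy":0,"dz":0.028,"rx":0,"ry":0,"rz":0,"hand":0.06},{"dx":0,"dy":0,"dz":0.028,"rx":0,"ry":0,"rz":0,"hand":0.06},{"dx":0,"dy":0,"dz":0.028,"rx":0,"ry":0,"rz":0,"hand":0.06},{"dx":0,"dy":0,"dz":0,"rx":0,"ry":0,"rz":0,"hand":0.06},{"dx":0,"dy":0,"dz":0,"rx":0,"ry":0,"rz":0,"hand":0.06}]' && python3 -m pendant '[{"dx":0,"dy":0,"dz":0,"rx":0,"ry":0,"rz":0,"hand":0.03},{"dx":0,"dy":0,"dz":0,"rx":0,"ry":0,"rz":0,"hand":0.03},{"dx":0,"dy":0,"dz":0,"rx":0,"ry":0,"rz":0,"hand":0.02},{"dx":0,"dy":0,"dz":0,"rx":0,"ry":0,"rz":0,"hand":0.02},{"dx":0,"dy":0,"dz":0,"rx":0,"ry":0,"rz":0,"hand":0.01},{"dx":0,"dy":0,"dz":0,"rx":0,"ry":0,"rz":0,"hand":0.0},{"dx":0,"dy":0,"dz":0,"rx":0,"ry":0,"rz":0,"hand":0.0},{"dx":0,"dy":0,"dz":0,"rx":0,"ry":0,"rz":0,"hand":0.0},{"dx":0,"dy":0,"dz":0,"rx":0,"ry":0,"rz":0,"hand":0.0}]' 30
```

```text
clock: 3.58
position: [0.5886, 0.1391, 0.2383]
ee_rot: [-0.0, 1.0, 0.027, 0.0]
contact_force: [-1.1, -1.2, 0.8]
width: 0.0599
gripper_force: 0.0
clock: 4.33
position: [0.5887, 0.1389, 0.2387]
ee_rot: [0.0, 1.0, 0.027, 0.001]
contact_force: [0.4, -2.2, 5.2]
width: 0.0154
gripper_force: 31.0
```

```bash
python3 -m pendant '[{"dx":0,"dy":0,"dz":-0.004,"rx":0,"ry":0,"rz":0,"hand":0.0},{"dx":0,"dy":0,"dz":-0.008,"rx":0,"ry":0,"rz":0,"hand":0.0},{"dx":0,"dy":0,"dz":-0.008,"rx":0,"ry":0,"rz":0,"hand":0.0},{"dx":0,"dy":0,"dz":-0.008,"rx":0,"ry":0,"rz":0,"hand":0.0},{"dx":0,"dy":0,"dz":-0.008,"rx":0,"ry":0,"rz":0,"hand":0.0},{"dx":0,"dy":0,"dz":-0.001,"rx":0,"ry":0,"rz":0,"hand":0.0},{"dx":0,"dy":0,"dz":0,"rx":0,"ry":0,"rz":0,"hand":0.0},{"dx":0,"dy":0,"dz":0,"rx":0,"ry":0,"rz":0,"hand":0.0}]' 40
python3 - <<'E'
from h import *
for i in range(2):
    a=grab('scene');s=manip.get_state();print(s['position'],s['contact_force'],s['moment'].round(3))
c=cv2.resize(a['frame'][140:260,180:380],None,fx=4,fy=4,interpolation=cv2.INTER_CUBIC);cv2.imwrite('pics/lift.png',c[:,:,::-1])
E
```

```text
clock: 5.0
position: [0.5879, 0.1392, 0.2742]
ee_rot: [0.0, 1.0, 0.027, -0.0]
contact_force: [-0.4, -0.7, -2.2]
width: 0.0154
gripper_force: 39.1
[0.58776605 0.13918402 0.27387529] [-0.13727703  1.07559031 -2.64347412] [-0.014 -0.02   0.007]
[0.5877233  0.13919271 0.27372595] [ 0.03311165 -0.533152   -1.36247314] [ 0.023  0.017 -0.015]
```

View pics/lift.png

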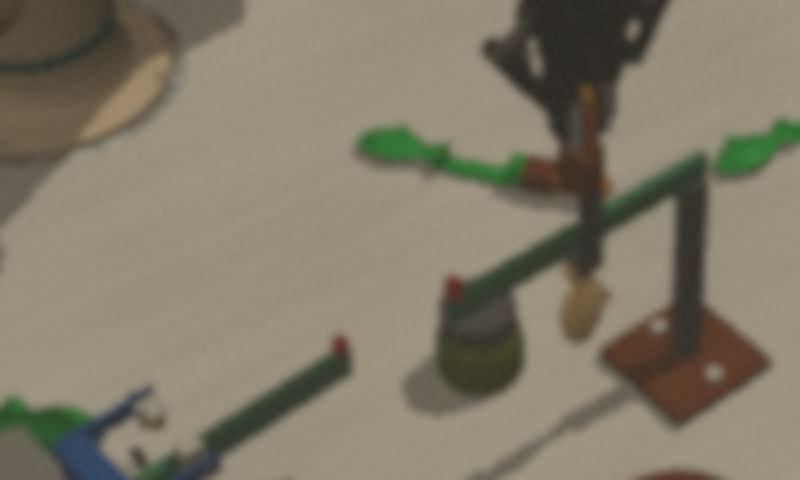

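The carrier hangs straight in the gripper, lifted clear of the rail with the strap still beside the bar and the fish at crop (583,305). Now out along rail A into the gap.

```bash
python3 -m pendant '[{"dx":0,"dy":0.010,"dz":0,"rx":0,"ry":0,"rz":0,"hand":0.0},{"dx":0,"dy":0.0175,"dz":0,"rx":0,"ry":0,"rz":0,"hand":0.0},{"dx":0,"dy":0.0175,"dz":0,"rx":0,"ry":0,"rz":0,"hand":0.0},{"dx":0,"dy":0.0175,"dz":0,"rx":0,"ry":0,"rz":0,"hand":0.0},{"dx":0,"dy":0.0175,"dz":0,"rx":0,"ry":0,"rz":0,"hand":0.0},{"dx":0,"dy":0.0175,"dz":0,"rx":0,"ry":0,"rz":0,"hand":0.0},{"dx":0,"dy":0.0175,"dz":0,"rx":0,"ry":0,"rz":0,"hand":0.0},{"dx":0,"dy":0.0175,"dz":0,"rx":0,"ry":0,"rz":0,"hand":0.0},{"dx":0,"dy":0.01,"dz":0,"rx":0,"ry":0,"rz":0,"hand":0.0},{"dx":0,"dy":0,"dz":0,"rx":0,"ry":0,"rz":0,"hand":0.0},{"dx":0,"dy":0,"dz":0,"rx":0,"ry":0,"rz":0,"hand":0.0}]' && python3 -m pendant '[{"dx":0,"dy":0,"dz":0,"rx":0,"ry":0,"rz":-1.45,"hand":0.0},{"dx":0,"dy":0,"dz":0,"rx":0,"ry":0,"rz":-1.45,"hand":0.0},{"dx":0,"dy":0,"dz":0,"rx":0,"ry":0,"rz":0,"hand":0.0},{"dx":0,"dy":0,"dz":0,"rx":0,"ry":0,"rz":0,"hand":0.0},{"dx":0,"dy":0,"dz":0,"rx":0,"ry":0,"rz":0,"hand":0.0}]'
```

```text
clock: 6.02
position: [0.5956, -0.0034, 0.2741]
ee_rot: [-0.0, 1.0, 0.026, -0.0]
contact_force: [0.7, 1.2, -2.0]
width: 0.0155
gripper_force: 39.2
clock: 6.43
position: [0.5957, -0.0023, 0.2743]
ee_rot: [-0.0, 0.999, 0.052, -0.0]
contact_force: [-0.1, 0.5, -1.3]
width: 0.0152
gripper_force: 39.2
```

Run:
```python
from h import *
w=grab('wrist');save(w,'gap.png');f=w['frame'].astype(int);r,g,b=f[:,:,0],f[:,:,1],f[:,:,2]
print([np.round(proj(w,p)) for p in([.593,-.0432,.21],[.597,-.079,.2],[.5957,-.002,.307],[.5957,-.002,.262])])
m=((r>1.9*g)&(r>1.9*b)&(r>80)).astype(np.uint8);_,_,st,c=cv2.connectedComponentsWithStats(m)
for q,x in zip(st[1:],c[1:]):
    if q[4]>60:print('red',q,x.round(1),onz(w,*x,.21).round(4))
m=((g>r*1.15)&(g>b*1.1)&(g>35)&(g<130))
def row(u0,u1):
    v,u=np.nonzero(m[:, u0:u1]);u=u+u0;k=(v<260)&(v>60);u,v=u[k],v[k];
    P=np.array([onz(w,a,c,.2) for a,c in zip(u,v)]);k=(abs(P[:,0]-.6)<.02);P=P[k];print(k.sum(),P[:,0].mean().round(4),P[:,1].mean().round(4),P[:,0].min().round(4),P[:,0].max().round(4),np.polyfit(P[:,1],P[:,0],1).round(4))
u0=int(proj(w,[.596,-.055,.2])[0]);row(u0,min(639,u0+60));row(min(560,u0+60),639)
```

```text
[array([367., 221.]), array([411., 216.]), array([312., 296.]), array([313., 246.])]
red [257 205  12  12 129] [262.2 210.7] [0.5932 0.0361 0.21  ]
red [362 216  11  10  99] [367.  220.4] [ 0.5934 -0.0431  0.21  ]
939 0.6 -0.0776 0.5907 0.6088 [-0.1059  0.5918]
1791 0.6075 -0.1526 0.5965 0.6199 [-0.0811  0.5951]
```

View pics/gap.png

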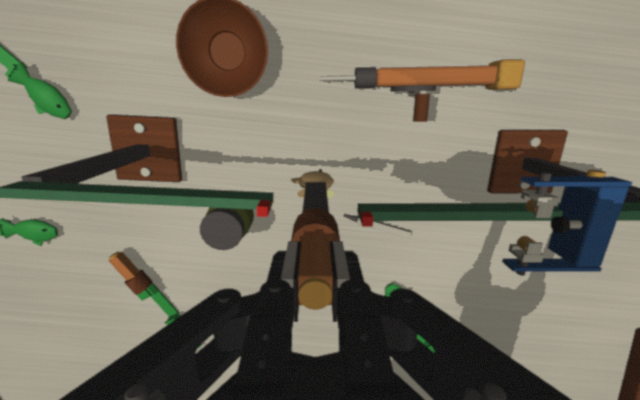

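The last picture shows stop A (262,211), stop B (367,220), the cap at (316,293) between the fingers, and the catch at (565,225) with rollers near (533,205)/(525,245). I'll sidestep 7.6 mm and then move 76 mm along rail B.

```bash
python3 -m pendant '[{"dx":-0.0038,"dy":0,"dz":0,"rx":0,"ry":0,"rz":0,"hand":0.0},{"dx":-0.0038,"dy":0,"dz":0,"rx":0,"ry":0,"rz":0,"hand":0.0},{"dx":0,"dy":0,"dz":0,"rx":0,"ry":0,"rz":0,"hand":0.0},{"dx":0,"dy":0.010,"dz":0,"rx":0,"ry":0,"rz":0,"hand":0.0},{"dx":0,"dy":0.014,"dz":0,"rx":0,"ry":0,"rz":0,"hand":0.0},{"dx":0,"dy":0.014,"dz":0,"rx":0,"ry":0,"rz":0,"hand":0.0},{"dx":0,"dy":0.014,"dz":0,"rx":0,"ry":0,"rz":0,"hand":0.0},{"dx":0,"dy":0.014,"dz":0,"rx":0,"ry":0,"rz":0,"hand":0.0},{"dx":0,"dy":0.01,"dz":0,"rx":0,"ry":0,"rz":0,"hand":0.0},{"dx":0,"dy":0,"dz":0,"rx":0,"ry":0,"rz":0,"hand":0.0},{"dx":0,"dy":0,"dz":0,"rx":0,"ry":0,"rz":0,"hand":0.0}]'
python3 - <<'E'
from h import *
w=grab('wrist');f=w['frame'].astype(int);r,g,b=f[:,:,0],f[:,:,1],f[:,:,2]
s=manip.get_state();print(s['position'],s['contact_force'],s['moment'].round(3))
m=((r>1.9*g)&(r>1.9*b)&(r>80)).astype(np.uint8);_,_,st,c=cv2.connectedComponentsWithStats(m)
for q,x in zip(st[1:],c[1:]):
    if 40<q[4]<400:print('red',q,x.round(1),onz(w,*x,.21).round(4))
m=((r>100)&(g>65)&(b<0.62*r)&(b<0.8*g)).astype(np.uint8);m[:255]=0;m[330:]=0;m[:,:280]=0;m[:,350:]=0
_,_,st,c=cv2.connectedComponentsWithStats(m)
for q,x in zip(st[1:],c[1:]):
    if q[4]>100:print('cap',q,x.round(1),onz(w,*x,.307).round(4))
E
```

```text
clock: 7.4
position: [0.5961, -0.0803, 0.2741]
ee_rot: [-0.0, 0.999, 0.051, -0.0]
contact_force: [0.1, 1.0, -2.6]
width: 0.0153
gripper_force: 39.4
[ 0.59605773 -0.07956993  0.27412875] [-0.57444945 -0.05013723 -1.80604442] [ 0.031  0.023 -0.031]
red [149 196  13  12 138] [155.1 201.5] [0.593  0.0373 0.21  ]
red [260 206  12  11 117] [265. 211.] [ 0.5938 -0.044   0.21  ]
cap [299 282  33  27 735] [314.9 295.1] [ 0.5968 -0.0812  0.307 ]
```

```bash
python3 -m pendant '[{"dx":0,"dy":0,"dz":0.006,"rx":0,"ry":0,"rz":0,"hand":0.0},{"dx":0,"dy":0,"dz":0.006,"rx":0,"ry":0,"rz":0,"hand":0.0},{"dx":0,"dy":0,"dz":0.004,"rx":0,"ry":0,"rz":0,"hand":0.0},{"dx":0,"dy":0,"dz":0.002,"rx":0,"ry":0,"rz":0,"hand":0.0},{"dx":0,"dy":0,"dz":0,"rx":0,"ry":0,"rz":0,"hand":0.0},{"dx":0,"dy":0,"dz":0.002,"rx":0,"ry":0,"rz":0,"hand":0.0},{"dx":0,"dy":0,"dz":0.002,"rx":0,"ry":0,"rz":0,"hand":0.0},{"dx":0,"dy":0,"dz":0,"rx":0,"ry":0,"rz":0,"hand":0.0}]' && python3 -m pendant '[{"dx":0,"dy":0,"dz":0.002,"rx":0,"ry":0,"rz":0,"hand":0.0},{"dx":0,"dy":0,"dz":0,"rx":0,"ry":0,"rz":0,"hand":0.0},{"dx":0,"dy":0,"dz":0.002,"rx":0,"ry":0,"rz":0,"hand":0.0},{"dx":0,"dy":0,"dz":0,"rx":0,"ry":0,"rz":0,"hand":0.0}]'
```

```text
clock: 8.12
position: [0.596, -0.0794, 0.252]
ee_rot: [-0.0, 0.999, 0.052, -0.0]
contact_force: [-0.7, 0.4, -2.2]
width: 0.0155
gripper_force: 39.3
clock: 8.45
position: [0.596, -0.0795, 0.248]
ee_rot: [-0.0, 0.999, 0.052, -0.0]
contact_force: [-0.1, -0.1, -2.1]
width: 0.0151
gripper_force: 39.3
```

```bash
python3 -m pendant '[{"dx":0,"dy":0,"dz":0.002,"rx":0,"ry":0,"rz":0,"hand":0.0},{"dx":0,"dy":0,"dz":0.002,"rx":0,"ry":0,"rz":0,"hand":0.0},{"dx":0,"dy":0,"dz":0.002,"rx":0,"ry":0,"rz":0,"hand":0.0},{"dx":0,"dy":0,"dz":0.001,"rx":0,"ry":0,"rz":0,"hand":0.0},{"dx":0,"dy":0,"dz":0,"rx":0,"ry":0,"rz":0,"hand":0.0}]' && python3 -m pendant '[{"dx":0,"dy":0,"dz":0.001,"rx":0,"ry":0,"rz":0,"hand":0.0},{"dx":0,"dy":0,"dz":0,"rx":0,"ry":0,"rz":0,"hand":0.0}]' && python3 -m pendant '[{"dx":0,"dy":0,"dz":0.0007,"rx":0,"ry":0,"rz":0,"hand":0.0},{"dx":0,"dy":0,"dz":0,"rx":0,"ry":0,"rz":0,"hand":0.0}]'
```

```text
clock: 8.87
position: [0.5959, -0.0794, 0.2409]
ee_rot: [-0.0, 0.999, 0.052, -0.0]
contact_force: [-0.4, -0.0, -1.9]
width: 0.0154
gripper_force: 39.3
clock: 9.03
position: [0.5961, -0.0795, 0.2402]
ee_rot: [0.0, 0.999, 0.052, -0.0]
contact_force: [-0.9, -0.0, -2.0]
width: 0.0154
gripper_force: 39.3
clock: 9.2
position: [0.5961, -0.0795, 0.2395]
ee_rot: [0.0, 0.999, 0.052, -0.0]
contact_force: [-0.8, 1.2, -2.8]
width: 0.0153
gripper_force: 39.3
```

```bash
python3 -m pendant '[{"dx":0,"dy":0,"dz":0.001,"rx":0,"ry":0,"rz":0,"hand":0.0},{"dx":0,"dy":0,"dz":0,"rx":0,"ry":0,"rz":0,"hand":0.0}]' && python3 -m pendant '[{"dx":0,"dy":0,"dz":0.0006,"rx":0,"ry":0,"rz":0,"hand":0.0},{"dx":0,"dy":0,"dz":0,"rx":0,"ry":0,"rz":0,"hand":0.0}]' && python3 -m pendant '[{"dx":0,"dy":0,"dz":0.0005,"rx":0,"ry":0,"rz":0,"hand":0.0},{"dx":0,"dy":0,"dz":0,"rx":0,"ry":0,"rz":0,"hand":0.0}]'
```

```text
clock: 9.37
position: [0.5963, -0.0795, 0.2388]
ee_rot: [0.0, 0.999, 0.052, 0.0]
contact_force: [0.1, -1.4, -1.8]
width: 0.0155
gripper_force: 39.4
clock: 9.53
position: [0.5963, -0.0795, 0.2387]
ee_rot: [0.0, 0.999, 0.052, 0.0]
contact_force: [-1.4, -0.6, 1.9]
width: 0.0152
gripper_force: 39.9
clock: 9.7
position: [0.5963, -0.0795, 0.2387]
ee_rot: [0.0, 0.999, 0.052, 0.001]
contact_force: [-1.5, 0.7, 5.7]
width: 0.0154
gripper_force: 40.4
```

```bash
python3 -m pendant '[{"dx":0,"dy":0,"dz":-0.0006,"rx":0,"ry":0,"rz":0,"hand":0.0},{"dx":0,"dy":0.004,"dz":0,"rx":0,"ry":0,"rz":0,"hand":0.0},{"dx":0,"dy":0.006,"dz":0,"rx":0,"ry":0,"rz":0,"hand":0.0},{"dx":0,"dy":0.006,"dz":0,"rx":0,"ry":0,"rz":0,"hand":0.0},{"dx":0,"dy":0.004,"dz":0,"rx":0,"ry":0,"rz":0,"hand":0.0},{"dx":0,"dy":0,"dz":0,"rx":0,"ry":0,"rz":0,"hand":0.0},{"dx":0,"dy":0,"dz":0,"rx":0,"ry":0,"rz":0,"hand":0.0}]' && python3 -m pendant '[{"dx":0,"dy":0.004,"dz":0,"rx":0,"ry":0,"rz":0,"hand":0.0},{"dx":0,"dy":0.006,"dz":0,"rx":0,"ry":0,"rz":0,"hand":0.0},{"dx":0,"dy":0.006,"dz":0,"rx":0,"ry":0,"rz":0,"hand":0.0},{"dx":0,"dy":0.004,"dz":0,"rx":0,"ry":0,"rz":0,"hand":0.0},{"dx":0,"dy":0,"dz":0,"rx":0,"ry":0,"rz":0,"hand":0.0},{"dx":0,"dy":0,"dz":0,"rx":0,"ry":0,"rz":0,"hand":0.0}]'
```

```text
clock: 10.28
position: [0.5988, -0.0996, 0.2387]
ee_rot: [-0.0, 0.999, 0.052, 0.001]
contact_force: [-1.2, 3.3, 4.8]
width: 0.0158
gripper_force: 40.4
clock: 10.78
position: [0.6009, -0.1196, 0.2387]
ee_rot: [-0.0, 0.999, 0.052, 0.001]
contact_force: [-0.6, 3.3, 5.7]
width: 0.0149
gripper_force: 40.4
```

```bash
python3 -m pendant '[{"dx":0,"dy":0,"dz":-0.0006,"rx":0,"ry":0,"rz":0,"hand":0.0},{"dx":0,"dy":0.004,"dz":0,"rx":0,"ry":0,"rz":0,"hand":0.0},{"dx":0,"dy":0.004,"dz":0,"rx":0,"ry":0,"rz":0,"hand":0.0},{"dx":0,"dy":0.004,"dz":0,"rx":0,"ry":0,"rz":0,"hand":0.0},{"dx":0,"dy":0,"dz":0,"rx":0,"ry":0,"rz":0,"hand":0.0},{"dx":0,"dy":0,"dz":0,"rx":0,"ry":0,"rz":0,"hand":0.0}]'
for i in 1; do python3 -m pendant '[{"dx":0,"dy":0.002,"dz":0,"rx":0,"ry":0,"rz":0,"hand":0.0},{"dx":0,"dy":0.002,"dz":0,"rx":0,"ry":0,"rz":0,"hand":0.0},{"dx":0,"dy":0,"dz":0,"rx":0,"ry":0,"rz":0,"hand":0.0}]'; done
python3 -m pendant '[{"dx":0,"dy":0.002,"dz":0,"rx":0,"ry":0,"rz":0,"hand":0.0},{"dx":0,"dy":0.002,"dz":0,"rx":0,"ry":0,"rz":0,"hand":0.0},{"dx":0,"dy":0,"dz":0,"rx":0,"ry":0,"rz":0,"hand":0.0}]'
```

```text
clock: 11.28
position: [0.6017, -0.1322, 0.2387]
ee_rot: [0.001, 0.999, 0.052, 0.0]
contact_force: [0.2, 1.6, 4.3]
width: 0.0151
gripper_force: 40.2
clock: 11.53
position: [0.6019, -0.1352, 0.2387]
ee_rot: [-0.0, 0.999, 0.052, -0.0]
contact_force: [-0.3, 3.4, 4.7]
width: 0.0153
gripper_force: 40.3
clock: 11.78
position: [0.6024, -0.1394, 0.2387]
ee_rot: [0.0, 0.999, 0.052, -0.0]
contact_force: [0.1, 3.6, 5.0]
width: 0.0153
gripper_force: 40.3
```

```bash
python3 -m pendant '[{"dx":0,"dy":0.002,"dz":-0.0005,"rx":0,"ry":0,"rz":0,"hand":0.0},{"dx":0,"dy":0,"dz":0,"rx":0,"ry":0,"rz":0,"hand":0.0}]'
python3 -m pendant '[{"dx":0,"dy":0.002,"dz":0,"rx":0,"ry":0,"rz":0,"hand":0.0},{"dx":0,"dy":0,"dz":0,"rx":0,"ry":0,"rz":0,"hand":0.0}]'
python3 -m pendant '[{"dx":0,"dy":0.002,"dz":0,"rx":0,"ry":0,"rz":0,"hand":0.0},{"dx":0,"dy":0,"dz":0,"rx":0,"ry":0,"rz":0,"hand":0.0}]'
```

```text
clock: 11.95
position: [0.6025, -0.1421, 0.2388]
ee_rot: [0.001, 0.999, 0.052, -0.0]
contact_force: [-0.7, 1.9, 1.5]
width: 0.0154
gripper_force: 39.9
clock: 12.12
position: [0.6027, -0.1438, 0.2387]
ee_rot: [0.0, 0.999, 0.052, -0.0]
contact_force: [0.1, 1.9, 1.1]
width: 0.0154
gripper_force: 39.8
clock: 12.28
position: [0.6029, -0.1458, 0.2388]
ee_rot: [0.0, 0.999, 0.052, -0.0]
contact_force: [-0.3, 0.7, 0.2]
width: 0.0152
gripper_force: 39.6
```

```bash
python3 -m pendant '[{"dx":0,"dy":0.002,"dz":0,"rx":0,"ry":0,"rz":0,"hand":0.0},{"dx":0,"dy":0,"dz":0,"rx":0,"ry":0,"rz":0,"hand":0.0}]' | grep -E "pos|cont"
python3 -m pendant '[{"dx":0,"dy":0.002,"dz":0,"rx":0,"ry":0,"rz":0,"hand":0.0},{"dx":0,"dy":0,"dz":0,"rx":0,"ry":0,"rz":0,"hand":0.0}]'| grep -E "pos|cont"
python3 -m pendant '[{"dx":0,"dy":0.002,"dz":0,"rx":0,"ry":0,"rz":0,"hand":0.0},{"dx":0,"dy":0,"dz":0,"rx":0,"ry":0,"rz":0,"hand":0.0}]'| grep -E "pos|cont"
```

```text
position: [0.604, -0.1471, 0.2388]
contact_force: [2.7, 2.4, -1.5]
position: [0.604, -0.1482, 0.2388]
contact_force: [2.7, 4.8, -1.6]
position: [0.6035, -0.1493, 0.2388]
contact_force: [1.2, 5.6, -1.5]
```

```bash
python3 -m pendant '[{"dx":0,"dy":0.002,"dz":0,"rx":0,"ry":0,"rz":0,"hand":0.0},{"dx":0,"dy":0,"dz":0,"rx":0,"ry":0,"rz":0,"hand":0.0}]' | grep -E "pos|cont"
python3 -m pendant '[{"dx":0,"dy":0.002,"dz":0,"rx":0,"ry":0,"rz":0,"hand":0.0},{"dx":0,"dy":0,"dz":0,"rx":0,"ry":0,"rz":0,"hand":0.0}]'| grep -E "pos|cont"
python3 -m pendant '[{"dx":0,"dy":0.0015,"dz":0,"rx":0,"ry":0,"rz":0,"hand":0.0},{"dx":0,"dy":0,"dz":0,"rx":0,"ry":0,"rz":0,"hand":0.0}]'| grep -E "pos|cont"
```

```text
position: [0.6037, -0.1511, 0.2388]
contact_force: [0.6, 5.8, -0.4]
position: [0.6039, -0.1534, 0.2388]
contact_force: [1.1, 6.0, -0.1]
position: [0.6041, -0.1554, 0.2388]
contact_force: [-0.4, 4.7, -0.3]
```

```bash
python3 -m pendant '[{"dx":0,"dy":0.002,"dz":0,"rx":0,"ry":0,"rz":0,"hand":0.0},{"dx":0,"dy":0,"dz":0,"rx":0,"ry":0,"rz":0,"hand":0.0}]' | grep -E "pos|cont"
python3 -m pendant '[{"dx":0,"dy":0.0015,"dz":0,"rx":0,"ry":0,"rz":0,"hand":0.0},{"dx":0,"dy":0,"dz":0,"rx":0,"ry":0,"rz":0,"hand":0.0}]'| grep -E "pos|cont"
python3 -m pendant '[{"dx":0,"dy":0.0015,"dz":0,"rx":0,"ry":0,"rz":0,"hand":0.0},{"dx":0,"dy":0,"dz":0,"rx":0,"ry":0,"rz":0,"hand":0.0}]'| grep -E "pos|cont"
```

```text
position: [0.6045, -0.1586, 0.2388]
contact_force: [1.2, 2.7, -2.5]
position: [0.6047, -0.1611, 0.2389]
contact_force: [2.4, 0.7, -2.6]
position: [0.6048, -0.1629, 0.2389]
contact_force: [1.7, -0.5, -4.5]
```

```bash
python3 -m pendant '[{"dx":0,"dy":0.0015,"dz":0.0002,"rx":0,"ry":0,"rz":0,"hand":0.0},{"dx":0,"dy":0.0015,"dz":0,"rx":0,"ry":0,"rz":0,"hand":0.0},{"dx":0,"dy":0,"dz":0,"rx":0,"ry":0,"rz":0,"hand":0.0}]' | grep -E "pos|cont"
python3 -m pendant '[{"dx":0,"dy":0.0015,"dz":0,"rx":0,"ry":0,"rz":0,"hand":0.0},{"dx":0,"dy":0.0015,"dz":0,"rx":0,"ry":0,"rz":0,"hand":0.0},{"dx":0,"dy":0,"dz":0,"rx":0,"ry":0,"rz":0,"hand":0.0}]'| grep -E "pos|cont"
python3 -m pendant '[{"dx":0,"dy":0.001,"dz":0,"rx":0,"ry":0,"rz":0,"hand":0.0},{"dx":0,"dy":0,"dz":0,"rx":0,"ry":0,"rz":0,"hand":0.0}]'| grep -E "pos|cont"
```

```text
position: [0.6052, -0.1659, 0.2389]
contact_force: [2.2, -2.7, -5.0]
position: [0.6054, -0.1678, 0.2389]
contact_force: [3.0, -1.5, -4.4]
position: [0.6055, -0.1684, 0.2389]
contact_force: [0.9, -0.6, -4.1]
```

```bash
python3 -m pendant '[{"dx":0,"dy":0.001,"dz":0.0003,"rx":0,"ry":0,"rz":0,"hand":0.0},{"dx":0,"dy":0,"dz":0,"rx":0,"ry":0,"rz":0,"hand":0.0}]'| grep -E "pos|cont"
python3 -m pendant '[{"dx":0,"dy":0.0005,"dz":0.0002,"rx":0,"ry":0,"rz":0,"hand":0.0},{"dx":0,"dy":0,"dz":0,"rx":0,"ry":0,"rz":0,"hand":0.0},{"dx":0,"dy":0,"dz":0,"rx":0,"ry":0,"rz":0,"hand":0.0}]'| grep -E "pos|cont"
```

```text
position: [0.6056, -0.1693, 0.2389]
contact_force: [1.5, 0.3, -2.3]
position: [0.6057, -0.1698, 0.2389]
contact_force: [1.4, -0.7, -2.2]
```

```bash
python3 -m pendant '[{"dx":0,"dy":0,"dz":0,"rx":0,"ry":0,"rz":0,"hand":0.02},{"dx":0,"dy":0,"dz":0,"rx":0,"ry":0,"rz":0,"hand":0.03},{"dx":0,"dy":0,"dz":0,"rx":0,"ry":0,"rz":0,"hand":0.045},{"dx":0,"dy":0,"dz":0,"rx":0,"ry":0,"rz":0,"hand":0.06},{"dx":0,"dy":0,"dz":0,"rx":0,"ry":0,"rz":0,"hand":0.06},{"dx":0,"dy":0,"dz":0,"rx":0,"ry":0,"rz":0,"hand":0.06},{"dx":0,"dy":0,"dz":0,"rx":0,"ry":0,"rz":0,"hand":0.06}]' && python3 -m pendant '[{"dx":0,"dy":0,"dz":-0.01,"rx":0,"ry":0,"rz":0,"hand":0.06},{"dx":0,"dy":0,"dz":-0.02,"rx":0,"ry":0,"rz":0,"hand":0.06},{"dx":0,"dy":0,"dz":-0.03,"rx":0,"ry":0,"rz":0,"hand":0.06},{"dx":0,"dy":0,"dz":-0.03,"rx":0,"ry":0,"rz":0,"hand":0.06},{"dx":0,"dy":0,"dz":0,"rx":0,"ry":0,"rz":0,"hand":0.06},{"dx":0,"dy":0,"dz":0,"rx":0,"ry":0,"rz":0,"hand":0.06}]'
python3 - <<'E'
from h import *
w=grab('wrist');f=w['frame'].astype(int);r,g,b=f[:,:,0],f[:,:,1],f[:,:,2]
print('exp',proj(w,[.6065,-.171,.271]))
m=((r>100)&(g>65)&(b<0.62*r)&(b<0.8*g)).astype(np.uint8)
_,_,st,c=cv2.connectedComponentsWithStats(m)
for q,x in zip(st[1:],c[1:]):
    if q[4]>150 and 250<x[0]<390:print('cap',q,x.round(1),onz(w,*x,.271).round(4))
E
```

```text
clock: 15.45
position: [0.6056, -0.17, 0.2385]
ee_rot: [0.0, 0.999, 0.052, -0.0]
contact_force: [0.5, 0.2, 0.6]
width: 0.0598
gripper_force: 0.0
clock: 15.95
position: [0.6066, -0.1703, 0.3316]
ee_rot: [0.001, 0.999, 0.052, 0.003]
contact_force: [-0.8, -0.2, -0.7]
width: 0.0599
gripper_force: 0.0
exp (np.float64(314.29053641028383), np.float64(215.02296339950828))
cap [ 249   60  125   26 2099] [316.6  73.5] [ 0.703  -0.1625  0.271 ]
cap [305 204  21  21 341] [313.7 214.3] [ 0.607  -0.1705  0.271 ]
```

```bash
python3 -c "
from rig import manip
print(manip.sign_off())"
```

```text
the job is handed in; nothing more can be done
None
```

The carrier now sits in the blue roller catch on rail B, gripper open and withdrawn, handed in at about 16 s: the wrist camera found its cap where it was released, the wrist force read at most about 6 N on any axis, and I couldn't read the buffer force directly (estimated 4–5 N).

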